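Slide the battery tray into the charging dock and drop its locking gate

ROBOT

A 6-joint arm with a two-finger parallel gripper is mounted at the origin on the work surface. World frame = base frame: x ahead of the robot, y to its left, z up, the work surface at z = 0. Lengths are in m, angles in rad, forces in N, time in s.
With the tool pointing down it reaches from about 0.225 to 0.875 m from the base axis. Payload 3.4 kg.
Tool frame: the origin (TCP) lies at the very end of the fingers, on their centre line; the grasp point (between the pads) lies 19 mm behind it (manip.grasp_offset is the distance from the TCP to the grasp point, in m); x points along the fingers, y is the direction in which the jaws open and shut, and the axes are right-handed (so a half turn about x gives the same grasp; the last joint's range is limited). The gripper opens to 85 mm and grips with 20 to 120 N. Pads are 22 mm wide; open, the fingers measure 114 mm over their backs; the gripper's body (76 mm by 85 mm) begins 54 mm behind the grasp point. The pads swing forward as they close: fully open they stand 13 mm farther back than shut.
Start: joints at [-0.121, 0.276, 1.505, -0, 1.361, -0.121], TCP at [0.575, -0, 0.231] pointing down, gripper open.
Joint ranges: [-2.89, 2.89], [-0.75, 2.08], [0.22, 2.7], [-1.18, 4.32], [0.11, 2.71], [-2.7, 2.7]. Speed limits (rad/s): [2.57, 2.57, 3.14, 3.14, 3.14, 3.14].

INTERFACE

Orientations are given as a unit quaternion [w, x, y, z].
In Python, from rig import manip gives the robot as it stands.
- The arm moves only by the tool step_arm, never from a script. Its argument "increments" is a list of rows, each an object with "grip": the opening, from 0 (shut) to 1 (fully open); "delta_pos": the shift along the world's x, y, z in m, a list of three; "twist": the turn about the world's z in degrees. A call has 1 to 10 rows; each row shifts and turns the commanded pose from where the row before left it; what a row does not reach is not made up. A row lasts 1/12 s, in which the tool goes at most 41.7 mm and 7.16 degrees, less where a joint would pass 70% of its speed; a pose out of reach is approached as far as the arm can. A call with a gripper value outside its range is refused whole. The fingers move at their own pace and stop on an object; "force" is the grip in N (left out, the last holds). Time passes only in rows, so rows that do not move let the fingers close. It gives the time, the measured TCP pose, the force and the opening at its end, in the units of the state.
- manip.get_state(): the state, without advancing time (a new reading comes with each control period).
- manip.get_image(name): name is "scene" or "side" or "wrist"; returns a dict with "img" (384x512x3 uint8, red, green, blue), "fx", "fy", "cx", "cy" (pixels), "rvec" (rotation vector, rad) and "tvec" (3), from world to camera coordinates, as OpenCV has them; the wrist camera has in their place "mount" (4x4, takes a point from camera to tool coordinates, whose origin is the TCP and whose axes are the tool frame's). Camera axes: x right, y down, z forward; pixel columns grow to the right and rows downward; lengths in m; the calibration is good to about 2 mm. The wrist camera is an equidistant fisheye: a pixel r from the principal point sees the ray r / f radians off the axis. A picture is of the moment at which its call begins: read the wrist's pose just before it. There is no depth.
- manip.sign_off(): hands the job in, once; it reports no verdict.
The state is a dict: "clock": time; "qpos": joint angles; "qd": joint speeds; "effort": joint torques, N m; "position": TCP position; "ee_rot": TCP orientation; "contact_force": force on the tool from outside, world axes, zero at the start; "moment": the same for the moment, N m; "width": finger opening in m.
Only numpy, scipy, OpenCV 4.12 (cv2) and the standard library are available. Lean on these libraries where they do the work, as an engineer would, in place of code of your own. Each camera call takes 0.05 s, during which the arm holds its last target. There are 200 camera calls.

TASK

Slide the battery tray along the bench, without lifting it, fully home into the bay of the charging dock, while the wedge still holds the locking gate up. Then work the red wedge out from under the gate so that the gate drops fully shut in front of the tray, and leave the wedge lying on the bench in front of the dock, clear of the gate. Leave everything else on the bench where it is.

Things in the scene. Friction and masses are not known exactly. Their poses are not given: they have to be found in the camera images.
- dock: Fixed cream charging dock. Origin on the bench, middle of the bay mouth, in the gate's front plane; x points into the bay, y left looking in, z up. The bay is a roofed slot, floor = bench, 114 mm wide, 34 mm high, slippery side walls. Teal lead-in walls, 20 mm high, flare from y = +-56 at x = 0 to +-69 (outside 75) at x = -37. Roof 42 mm high, posts at y = +-80 52 mm high, rear block 50 mm with teal handle to 110 mm.
- bay_stop (a point): Foot of the bay's back stop, inside the dock on its middle line, on the bench, at dock x = 93 mm. The tray's inner end touches it when fully home; the tray origin is then at dock x = 53, y = 0 and its lip stands out 32 mm in front of the gate's front plane.
- gate (a joint): Height in m of the steel locking gate above shut (0 = fully shut, about 0.018 on the wedge). Plate 8 mm thick (dock x = 0 to 8), across the mouth, y = -88 to 158; moves only up and down, 0.8 kg, falls by its weight. Underside 14 mm above the bench when shut, about 32 mm at the start (top 50 mm). It can shut only if the tray's body is wholly behind it; it passes 2 mm over the lip.
- gate_foot (a point): Underside of the gate's foot, at dock x = 4, y = 130 mm (foot 40 mm wide in y): 3 mm above the bench when the gate is shut, resting on the wedge at the start. It moves with the gate.
- tray: Black battery tray with blue cells, about 0.3 to 0.65 kg, loose on the bench. Origin: underside, middle of the body, which is 80 mm (x) by 110 mm (y) by 24 mm high. Its +x end goes into the bay first. It starts with its origin 110 to 150 mm in front of the gate plane, up to 50 mm aside and up to 0.3 rad askew.
- tray_lip (a point): Middle of the front edge of the tray's orange lip, on its underside, at tray x = -85 mm. The lip is 45 mm deep (tray x = -85 to -40), 90 mm wide (y = -45 to 45) and 12 mm high; it stays outside the dock and is what to push on.
- wedge: Red plastic wedge, 120 mm long (x), 24 mm wide (y), 0.12 kg, loose on the bench, under the gate's foot. Origin: underside, middle of its length; at the start near dock x = 0, y = 130. Thin tip (4 mm high) at x = +60, into the dock; rises with slope 0.3 to 33 mm at x = -38; then a grip block 45 mm high, x = -60 to -38. Self-locking: draw it along its -x, against up to 20 N; free after about 60 mm.
- wedge_grip (a point): Middle of the wedge's grip block, 30 mm above its underside, at wedge x = -49; the block is 24 mm wide in y, to be gripped from above across y.
- wedge_tip (a point): Point on the wedge's underside at its thin tip, wedge x = +60.
- connector: Bystander: grey plug housing, 70 x 45 x 43 mm, origin under its middle.
- handswitch: Bystander: steel hand switch standing upright, 34 mm across, 80 mm high, origin under its middle.
- tape: Bystander: blue tape roll lying flat, 90 mm across, 25 mm high, origin under its middle.
- cleaner: Bystander: white jar with blue cap, 54 mm across, 110 mm high, origin under its middle.
- driver: Bystander: screwdriver lying on the bench, about 200 mm long, along its x.
- foot: Bystander: black rubber machine foot, 40 mm across, 20 mm high, origin under its middle.
Things that resemble listed ones, but are neither listed nor needed, are in the scene too. Leave any green or purple look-alike of the wedge alone.

How it is judged:
On the way, in this order (a step that is already met when the one before it is completed fails the run):
1. the tray is fully home in the bay while the gate is still up on the wedge (x of tray in the frame of dock between 0.0475 and 0.06 m and y of tray in the frame of dock between -0.005 and 0.005 m and angle between the x axis of tray and the x axis of dock, either way round below 0.06 rad and height (world z) of tray below 0.006 m and value of joint gate above 0.011 m), for 0.2 s.
2. the wedge is out and the gate has dropped shut in front of the tray (x of tray in the frame of dock between 0.0475 and 0.06 m and y of tray in the frame of dock between -0.005 and 0.005 m and angle between the x axis of tray and the x axis of dock, either way round below 0.06 rad and height (world z) of tray below 0.006 m and x of wedge_tip in the frame of dock below -0.01 m and value of joint gate below 0.003 m), for 0.2 s.
At the end, for the whole second after the job is handed in: The tray is home in the bay (within about 5 mm of the back stop, within 5 mm of the middle and 0.06 rad of straight, flat on the bench); the gate is within 3 mm of fully shut; the wedge lies at rest on the bench with its tip at least 10 mm in front of the gate plane (all of step 2 and height (world z) of wedge below 0.03 m and linear speed of each of wedge, tray below 0.02 m/s); the robot touches nothing.
It fails at once if the tray is lifted off the bench (its origin more than 25 mm up) (height (world z) of tray above 0.025 m).
It fails at once if one of the bystanders is moved by more than 30 mm (distance of any of connector, handswitch, tape, cleaner, driver, foot from where it was at the start of the episode above 0.03 m).
It also fails if it takes over 67 s, if anything falls off the work surface, if the arm or the gripper's body presses on something with over 40 N, if the wrist force passes 120 N, or if a joint passes its speed limit or range.

## Working session

There is one attempt and no reset: what is moved stays moved. The work goes in short steps, Python scripts to look and compute and a tool call to move; the robot and the scene stay as the last step left them, time stands still between calls to the robot, and variables do not carry over. Pictures are saved under pics/ and viewed, about 8 in all and at most 12, crops included, and the job is handed in when it is done.

Besides the shell and the picture viewer there is one more tool, called after "Request:" as name(argument=value, ...), one argument or row to a line, values as JSON. step_arm: Moves the arm, as the interface text tells. Its arguments: {"type":"object","properties":{"increments":{"type":"array"},"force":{"type":"number"}},"required":["increments"]}

```bash
mkdir -p pics; ls; cat > h.py <<'E'
import numpy as np, cv2
from rig import manip
def shot(name,fn):
    d=manip.get_image(name); cv2.imwrite('pics/'+fn+'.png',d['img'][:,:,::-1]); np.save('pics/'+fn+'.npy',d,allow_pickle=True); return d
def load(fn): return np.load('pics/'+fn+'.npy',allow_pickle=True).item()
def ray(d,u,v):
    R=cv2.Rodrigues(np.array(d['rvec'],float))[0]; t=np.array(d['tvec'],float).ravel()
    c=-R.T@t; r=R.T@np.array([(u-d['cx'])/d['fx'],(v-d['cy'])/d['fy'],1.]); return c,r
def onz(d,u,v,z):
    c,r=ray(d,u,v); return c+r*(z-c[2])/r[2]
def proj(d,P):
    p,_=cv2.projectPoints(np.array(P,float).reshape(-1,1,3),np.array(d['rvec'],float),np.array(d['tvec'],float),np.array([[d['fx'],0,d['cx']],[0,d['fy'],d['cy']],[0,0,1.]]),None); return p[:,0]
E
python3 - <<'E'
from h import *
print(manip.get_state())
a=shot('scene','s0');b=shot('side','d0')
for d in(a,b):
    c,_=ray(d,0,0);print(c,d['fx'],d['cx'],d['cy'])
cv2.imwrite('pics/both0.png',cv2.resize(np.vstack([a['img'],b['img']])[:,:,::-1],None,fx=.78,fy=.78))
E
```

```text
pics
{'clock': 0.0, 'qpos': array([-1.21001456e-01,  2.76608772e-01,  1.50617035e+00, -1.28339606e-05,
        1.36066623e+00, -1.21011142e-01]), 'qd': array([-2.13683464e-03,  1.16545126e-03, -2.49164031e-03, -7.47454308e-05,
        7.87521066e-04, -8.63647022e-04]), 'effort': array([ 6.20495921e-04, -4.16768074e+01, -2.45808578e+01, -1.52056768e-04,
        1.11346930e-02,  1.69860516e-05]), 'position': array([5.74465313e-01, 5.41804802e-05, 2.30417011e-01]), 'ee_rot': array([ 0.49948992,  0.49958932,  0.50051584, -0.50040406]), 'contact_force': array([ 0.4189083 , -0.23188277,  0.38326999]), 'moment': array([-0.00881634,  0.01662841,  0.00324136]), 'width': 0.0856912621540121}
[ 1.20596202 -0.02841769  0.83592023] 365.2435147219983 256.42353657638654 182.84522252335248
[0.25045424 0.84378429 0.68037559] 452.17152381916856 254.24828342342326 190.55044447361564
```

View pics/s0.png

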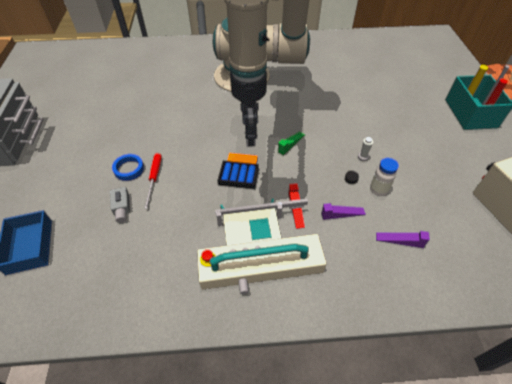

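View pics/d0.png

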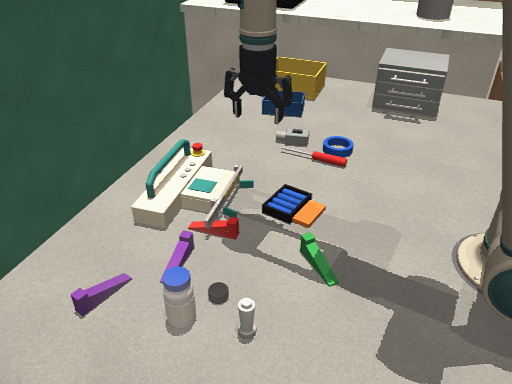

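The scene view shows the dock near (265,235), the tray at (238,172), and the red wedge at (297,205). The dock opens toward the robot, and green and purple decoys lie nearby. Next I'll take enlarged crops and a wrist view.

```bash
python3 - <<'E'
from h import *
s=manip.get_state();w=shot('wrist','w0');np.save('pics/w0s.npy',s,allow_pickle=True)
print(w['fx'],w['cx'],w['cy'],w['mount'])
a=load('s0')['img'];b=load('d0')['img']
A=cv2.resize(a[145:270,190:330],(560,500),interpolation=cv2.INTER_CUBIC)
B=cv2.resize(b[130:260,120:340],(800,473),interpolation=cv2.INTER_CUBIC)
cv2.imwrite('pics/cB.png',B[:,:,::-1])
cv2.imwrite('pics/cA.png',A[:,:,::-1])
E
```

```text
297.3186396354542 259.6671776626895 195.0505080568854 [[ 7.11721511e-04 -3.06189593e-01  9.51970287e-01 -1.42903143e-01]
 [ 9.99999249e-01 -7.31408970e-04 -9.82878147e-04 -2.68605828e-04]
 [ 9.97226666e-04  9.51970272e-01  3.06188842e-01 -7.89754773e-02]
 [ 0.00000000e+00  0.00000000e+00  0.00000000e+00  1.00000000e+00]]
```

View pics/w0.png

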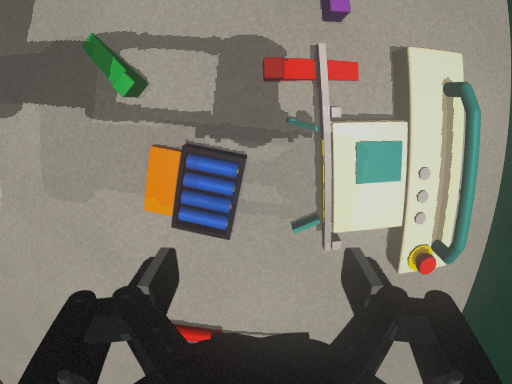

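View pics/cB.png

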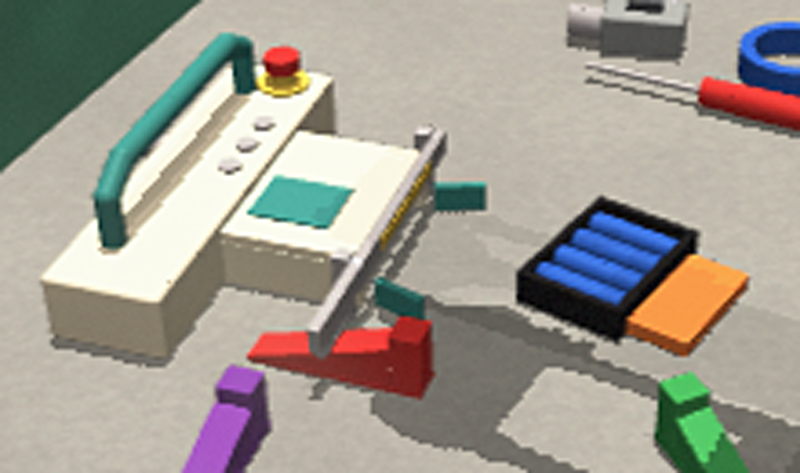

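View pics/cA.png

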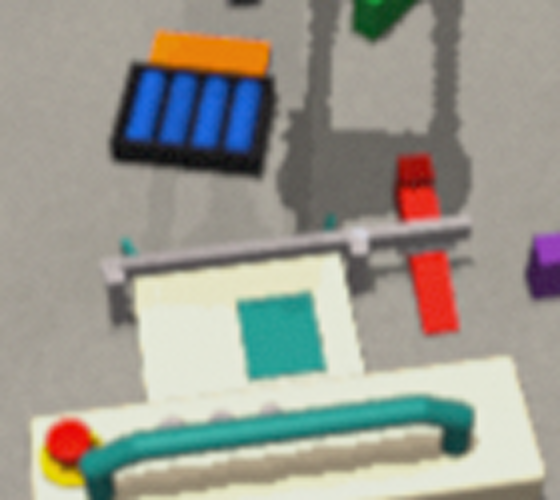

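The wrist view is the clearest: gate bar from (321,44) to (328,248), tray body around (210,190), orange lip around (163,180), and wedge grip around (273,69). I'll cast rays from it and cross-check against the scene and side cameras.

```bash
cat >> h.py <<'E'
from scipy.spatial.transform import Rotation as Ro
def wray(w,s,u,v):
    q=s['ee_rot'];R=Ro.from_quat([q[1],q[2],q[3],q[0]]).as_matrix();M=w['mount']
    x=np.array([u-w['cx'],v-w['cy']]);r=np.hypot(*x);th=r/w['fx']
    k=np.array([*(x/r*np.sin(th)),np.cos(th)]);
    return R@M[:3,3]+s['position'],R@M[:3,:3]@k
def wz(w,s,u,v,z):
    c,r=wray(w,s,u,v);return c+r*(z-c[2])/r[2]
def quad(m):
    c=max(cv2.findContours(m,cv2.RETR_EXTERNAL,cv2.CHAIN_APPROX_NONE)[0],key=cv2.contourArea)
    for e in np.arange(1,12,.5):
        p=cv2.approxPolyDP(cv2.convexHull(c),e,True)
        if len(p)<=4: break
    return p[:,0]
E
python3 - <<'E'
from h import *
w=load('w0');s=np.load('pics/w0s.npy',allow_pickle=True).item()
np.set_printoptions(precision=4,suppress=True)
print('cam',wray(w,s,1,1)[0])
hsv=cv2.cvtColor(w['img'],cv2.COLOR_RGB2HSV)
H,S,V=[hsv[:,:,i].astype(int) for i in range(3)]
def win(m,x0,x1,y0,y1):
    o=np.zeros(m.shape,np.uint8);o[y0:y1,x0:x1]=m[y0:y1,x0:x1]*255;return o
f=lambda p,z:np.array([wz(w,s,*q,z)[:2] for q in p])
o=quad(win((H>8)&(H<22)&(S>150),140,190,140,220));print('lip',o.tolist(),f(o,.012).tolist())
t=quad(win(V<60,165,250,140,245));print('traydark',t.tolist(),f(t,.024).tolist())
r=quad(win(((H<6)|(H>174))&(S>150)&(V>60),255,290,50,90));print('wgrip',r.tolist(),f(r,.045).tolist())
r=quad(win(((H<6)|(H>174))&(S>150)&(V>60),333,370,50,90));print('wtip',r.tolist(),f(r,.004).tolist())
print('gate F',f([(317.5,44),(324,249)],.05)); print('gate B',f([(326,44),(333,248)],.05))
print('roof',f([(408,122),(334,123),(405,229),(333,233)],.042))
for y in (80,100,160,200,230): print(y,w['img'][y,310:342].astype(int).sum(1)//3)
E
```

```text
cam [0.5745 0.079  0.3735]
lip [[151, 146], [180, 152], [172, 215], [144, 209]] [[0.43454950964826006, 0.028784955767306233], [0.47333980310213897, 0.019753284652711513], [0.4553011262302804, -0.06540336780241197], [0.4150790645261596, -0.05721059071787228]]
traydark [[246, 155], [226, 238], [172, 225], [184, 145]] [[0.5573382455698881, 0.016801224183784352], [0.5293912796376093, -0.09243012145788247], [0.45768914123636784, -0.07486000453355725], [0.4822467596097553, 0.03019677652538589]]
wgrip [[289, 59], [289, 80], [264, 77], [264, 58]] [[0.605490312292068, 0.1279474518845682], [0.6055360465422425, 0.10437799745886171], [0.5784336135656276, 0.10734973104552274], [0.5784461120469387, 0.1286429504096068]]
wtip [[333, 60], [357, 62], [357, 80], [333, 79]] [[0.6643330777195497, 0.1355880962546388], [0.6958419625342934, 0.135629870944404], [0.6960502903246637, 0.11218722292058607], [0.6644779069125033, 0.11119789026169186]]
gate F [[ 0.636   0.1456]
 [ 0.6539 -0.0957]]
gate B [[ 0.6454  0.1462]
 [ 0.6654 -0.0946]]
roof [[ 0.7519  0.0646]
 [ 0.6576  0.0579]
 [ 0.7672 -0.0751]
 [ 0.6655 -0.0775]]
80 [110 101  77  80  81  80  84  76  73  68  68 187 189 188 186 184 185 185
 115 123 118 118 122 125 126 121 111 116 112 103 104 112]
100 [147 148 131  97  98 100 101  96  87  74  72  72 158 187 184 183 183 184
 183 152 139 144 145 143 151 149 145 147 149 151 149 149]
160 [134 139 139 142 110  94  91  92  93  90  92  80  78 109 136 177 179 177
 179 180 178 138  94 156 198 206 205 204 205 207 205 206]
200 [138 137 138 139 139 119  95  95  96  98  97  87  81 123 109 165 169 166
 166 169 167 140  98 141 193 203 204 203 206 204 205 204]
230 [145 144 145 145 143 144 113 104 104 108 109  99  75  74  95 161 160 161
 162 157 165 159 125 163 199 204 202 202 203 202 204 202]
```

```bash
python3 - <<'E'
from h import *
w=load('w0');s=np.load('pics/w0s.npy',allow_pickle=True).item()
np.set_printoptions(precision=4,suppress=True)
f=lambda p,z:np.array([wz(w,s,*q,z)[:2] for q in p])
im=w['img'].astype(float)
def edge(y,a,b):  # steepest rise, subpixel
    g=im[y,a:b].sum(1);d=np.abs(np.diff(g));i=d.argmax();return a+i+.5
F=f([(x-.5 if 0 else x,y) for y,x in [(80,320.5),(90,321.3),(100,321.9),(160,324.5),(200,324.5),(230,324.5)]],.05)
B=f([(x,y) for y,x in [(80,327.5),(100,328.6),(160,331),(200,331),(230,332)]],.05)
for P in(F,B):
    k=np.polyfit(P[:,1],P[:,0],1);print(P.tolist(),'x=a y+b',k,'yaw',-np.arctan(k[0]))
k=np.polyfit(F[:,1],F[:,0],1);yaw=-np.arctan(k[0])
E_=f([(321,43.5),(328,249)],.05);print('ends',E_,np.linalg.norm(E_[0]-E_[1]))
ux=np.array([np.cos(yaw),np.sin(yaw)]);uy=np.array([-ux[1],ux[0]])
ym=(E_@uy).mean()-.035
p=np.array([k[1],0]);xm=p@ux
D=ux*xm+uy*ym;print('dock',D,yaw)
T=np.array([[.5573,.0168],[.5294,-.0924],[.4577,-.0749],[.4822,.0302]])
print('tray sides',[np.linalg.norm(T[i]-T[i-1]) for i in range(4)])
Rd=np.array([ux,uy])
print('tray in dock',(T.mean(0)-D)@Rd.T,T.mean(0),'yaw',np.arctan2(*((T[0]+T[1]-T[2]-T[3])[::-1])),np.arctan2(-(T[0]-T[1])[0],(T[0]-T[1])[1]))
# predictions into the other views
for z,n in((.05,'gate'),):
  P=[np.r_[D+ux*x+uy*y,z] for x in(0,8e-3) for y in(-.088,.158)]
  for fn in('s0','d0'): print(fn,proj(load(fn),P).tolist())
P=[np.r_[t,.024] for t in T]
for fn in('s0','d0'): print(fn,'tray',proj(load(fn),P).tolist())
wg=np.array([[.592,.117,.045],[.696,.124,.004]])
for fn in('s0','d0'): print(fn,'wedge',proj(load(fn),wg).tolist())
print('wedge in dock',(wg[:,:2]-D)@Rd.T)
A=cv2.cvtColor(load('s0')['img'],cv2.COLOR_RGB2BGR);
E
```

```text
[[0.6393336257222433, 0.10528724854953136], [0.640353723458987, 0.09426662773940235], [0.641207568886602, 0.08326250788379924], [0.6464660850333054, 0.016361763252999942], [0.6492954479798017, -0.03103962190245066], [0.6522283586025707, -0.06949663505211585]] x=a y+b [-0.073   0.6472] yaw 0.07282327951950078
[[0.6471163957664746, 0.10570845655187142], [0.6487077161468058, 0.08360363385201716], [0.6540252337750228, 0.016495231618418385], [0.6571632273898356, -0.03106177525403976], [0.6616845541199747, -0.06968133018430021]] x=a y+b [-0.0806  0.6554] yaw 0.0803778070506327
ends [[ 0.6398  0.1464]
 [ 0.6591 -0.0959]] 0.24302969951555506
dock [ 0.648  -0.0099] 0.07282327951950078
tray sides [np.float64(0.07628610620552082), np.float64(0.11270780807024862), np.float64(0.07380474239505208), np.float64(0.10791783911847012)]
tray in dock [-0.1424 -0.0098] [ 0.5067 -0.0301] yaw -0.20746189520753153 -0.2501432395453762
s0 [[215.45515463676855, 209.43219573293013], [307.4674692672144, 198.40017992526606], [215.68392173097095, 211.94141548352877], [308.1623688942321, 200.79638655349999]]
d0 [[242.3995961863948, 165.44527531528828], [207.30288852107063, 220.7657940387673], [239.54689095306384, 164.97455090757327], [203.97304079662624, 220.09818457594943]]
s0 tray [[256.5192002917668, 184.22508852278477], [218.04241556590173, 178.8587077384931], [223.73298281970727, 160.19292956761336], [259.19532562727085, 164.33898734346258]]
d0 tray [[261.2158458449455, 205.2762580950907], [286.17031751212136, 184.25149617113567], [311.0949404133266, 193.70234811508013], [288.994200246571, 215.411915989894]]
s0 wedge [[293.67811887647576, 187.18325860892446], [300.38666931167904, 227.1229506212269]]
d0 wedge [[231.19618875805315, 219.11419586448], [190.26679313206913, 224.40265567903967]]
wedge in dock [[-0.0466  0.1307]
 [ 0.0577  0.1301]]
```

```bash
python3 - <<'E'
from h import *
np.set_printoptions(precision=3,suppress=True)
a=load('s0')
for n,u,v,z in[('drv end',157,153,.012),('drv tip',148,208,.005),('tape right',143,166,.01),('green grip',284,150,.03),('green tip',302,135,.004),('lip L',230,154,.012),('lip R',257,157,.012),('conn',122,200,.02),('purple near',323,211,.03)]: print(n,onz(a,u,v,z))
E
```

```text
drv end [ 0.401 -0.282  0.012]
drv tip [ 0.604 -0.288  0.005]
tape right [ 0.451 -0.319  0.01 ]
green grip [0.435 0.11  0.03 ]
green tip [0.346 0.181 0.004]
lip L [ 0.422 -0.056  0.012]
lip R [0.441 0.027 0.012]
conn [ 0.583 -0.358  0.02 ]
purple near [0.666 0.187 0.03 ]
```

Request:
step_arm(
  increments=[
    {"grip":0.42,"delta_pos":[-0.02,-0.04,0],"twist":4.2},
    {"grip":0.42,"delta_pos":[-0.02,-0.04,-0.01],"twist":0},
    {"grip":0.42,"delta_pos":[-0.02,-0.04,-0.01],"twist":0},
    {"grip":0.42,"delta_pos":[-0.003,-0.01,-0.03],"twist":0},
    {"grip":0.42,"delta_pos":[0,0,0],"twist":0},
  ],
)

```text
clock: 0.57
position: [0.5126, -0.1215, 0.1788]
ee_rot: [0.514, 0.481, 0.52, -0.484]
contact_force: [-0.6, 0.6, -0.1]
width: 0.036
```

Request:
step_arm(
  increments=[
    {"grip":0.42,"delta_pos":[-0.001,-0.002,-0.04],"twist":0},
    {"grip":0.42,"delta_pos":[0,0,-0.04],"twist":0},
    {"grip":0.42,"delta_pos":[0,0,-0.04],"twist":0},
    {"grip":0.42,"delta_pos":[0,0,-0.035],"twist":0},
    {"grip":0.42,"delta_pos":[0,0,-0.012],"twist":0},
    {"grip":0.42,"delta_pos":[0,0,0],"twist":0},
  ],
)

```text
clock: 1.07
position: [0.5138, -0.1202, 0.013]
ee_rot: [0.515, 0.48, 0.521, -0.482]
contact_force: [0.1, 0.3, 0.9]
width: 0.0358
```

Request:
step_arm(
  increments=[
    {"grip":0.42,"delta_pos":[-0.003,0,-0.007],"twist":0},
    {"grip":0.42,"delta_pos":[-0.0002,0.004,0],"twist":0},
    {"grip":0.42,"delta_pos":[-0.0002,0.004,0],"twist":0},
    {"grip":0.42,"delta_pos":[-0.0002,0.003,0],"twist":0},
    {"grip":0.42,"delta_pos":[-0.0002,0.003,0],"twist":0},
    {"grip":0.42,"delta_pos":[-0.0002,0.003,0],"twist":0},
    {"grip":0.42,"delta_pos":[-0.0002,0.003,0],"twist":0},
    {"grip":0.42,"delta_pos":[-0.0002,0.003,0],"twist":0},
    {"grip":0.42,"delta_pos":[-0.0002,0.003,0],"twist":0},
    {"grip":0.42,"delta_pos":[0,0,0],"twist":0},
  ],
)

```text
clock: 1.9
position: [0.5119, -0.0957, 0.0095]
ee_rot: [0.518, 0.482, 0.518, -0.481]
contact_force: [1.8, -2.1, 1.5]
width: 0.0358
```

```bash
cat > t.py <<'E'
import sys
from h import *
D=np.array([.648,-.0099]);YAW=.073
Rd=np.array([[np.cos(YAW),np.sin(YAW)],[-np.sin(YAW),np.cos(YAW)]])
np.set_printoptions(precision=4,suppress=True)
def tray(fn):
    d=shot('scene',fn);e=shot('side',fn+'d')
    for n,d in(('scene',d),('side',e)):
        hsv=cv2.cvtColor(d['img'],cv2.COLOR_RGB2HSV);H,S,V=[hsv[:,:,i].astype(int) for i in range(3)]
        m=((H>8)&(H<22)&(S>170)&(V>90));o=np.zeros(m.shape,np.uint8)
        (x0,x1,y0,y1)=(200,290,140,215) if n=='scene' else (240,350,170,260)
        o[y0:y1,x0:x1]=m[y0:y1,x0:x1]*255
        p=quad(o);P=np.array([(onz(d,*q,.012)[:2]-D)@Rd.T for q in p]);
        print(n,p.tolist(),'dock lip corners',P.tolist(),'mean',P.mean(0))
if __name__=='__main__':
    s=manip.get_state();print('tcp dock',Rd@(s['position'][:2]-D),s['position'][2],s['contact_force'])
    tray(sys.argv[1])
    if len(sys.argv)>2: shot('wrist',sys.argv[1]+'w')
E
python3 t.py s1 w
```

```text
tcp dock [-0.142  -0.0757] 0.009457388792478552 [ 1.8424 -2.0753  1.5485]
scene [[235, 152], [257, 154], [258, 159], [230, 160]] dock lip corners [[-0.23489830477121182, -0.013081488593137373], [-0.21644400983866763, 0.05339420718807912], [-0.19521909012491104, 0.05337197053487738], [-0.20361268154979803, -0.03181892518695144]] mean [-0.2125  0.0155]
side [[325, 207], [310, 229], [294, 223], [310, 201]] dock lip corners [[-0.23594538142804333, -0.02219207436655623], [-0.21765125321095366, 0.07209268492128969], [-0.17737152434340406, 0.06161246360528541], [-0.19566625362559514, -0.03586979843923586]] mean [-0.2067  0.0189]
```

View pics/s1w.png

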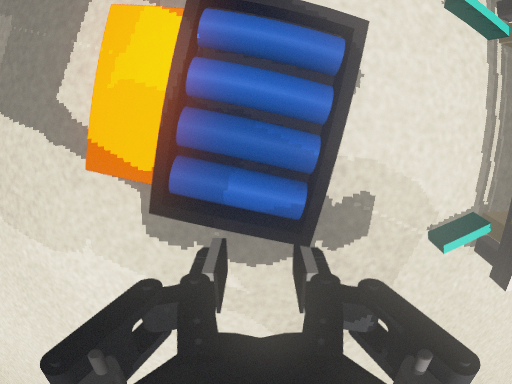

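The wrist view shows the front finger touching the tray's corner at (308,240). The tray is partly rotated, with about 12° still to go, so I'll keep pushing.

Request:
step_arm(
  increments=[
    {"grip":0.42,"delta_pos":[-0.0002,0.003,-0.003],"twist":0},
    {"grip":0.42,"delta_pos":[-0.0002,0.003,0],"twist":0},
    {"grip":0.42,"delta_pos":[-0.0002,0.003,0],"twist":0},
    {"grip":0.42,"delta_pos":[-0.0002,0.003,0],"twist":0},
    {"grip":0.42,"delta_pos":[0,0,0],"twist":0},
  ],
)

```text
clock: 2.47
position: [0.5097, -0.0829, 0.0058]
ee_rot: [0.517, 0.481, 0.519, -0.481]
contact_force: [0.6, -0.4, -0.5]
width: 0.0358
```

```bash
python3 t.py s2 w
cat > wt.py <<'E'
import sys
from t import *
# tray body yaw/pose from the wrist view: cells' blue mask + orange lip
def wt(fn):
    s=manip.get_state();w=shot('wrist',fn)
    hsv=cv2.cvtColor(w['img'],cv2.COLOR_RGB2HSV);H,S,V=[hsv[:,:,i].astype(int) for i in range(3)]
    for n,m,z in(('lip',(H>8)&(H<30)&(S>170)&(V>120),.012),('cells',(H>105)&(H<125)&(S>130),.022)):
        o=np.uint8(m)*255;o=cv2.morphologyEx(o,cv2.MORPH_CLOSE,np.ones((25,25)) if n=='cells' else np.ones((3,3)))
        c=max(cv2.findContours(o,cv2.RETR_EXTERNAL,cv2.CHAIN_APPROX_NONE)[0],key=cv2.contourArea)[:,0]
        P=np.array([Rd@(wz(w,s,*q,z)[:2]-D) for q in c],np.float32)
        r=cv2.minAreaRect(P);print(n,'c',np.array(r[0]),'size',np.array(r[1]),'ang',r[2],'touches border',c.min(0),c.max(0))
if __name__=='__main__': wt(sys.argv[1])
E
python3 wt.py w2
```

```text
tcp dock [-0.1433 -0.0627] 0.005753587871290423 [ 0.6349 -0.3704 -0.5418]
scene [[259, 159], [232, 159], [231, 153], [258, 152]] dock lip corners [[-0.19477204294028402, 0.05639914901917331], [-0.20684470301908373, -0.025350827483303178], [-0.23245442101735686, -0.025828154852065008], [-0.22443841414533622, 0.057711679661061374]] mean [-0.2146  0.0157]
side [[309, 203], [325, 207], [313, 231], [297, 226]] dock lip corners [[-0.19498259126396195, -0.02680223749693683], [-0.23594538142804333, -0.02219207436655623], [-0.22566244058766613, 0.07710187258787767], [-0.1865715626168563, 0.07036307449618294]] mean [-0.2108  0.0246]
lip c [-0.2128  0.0171] size [0.0895 0.0406] ang 82.17051696777344 touches border [84 18] [166 197]
cells c [-0.1482  0.0129] size [0.0956 0.0647] ang 82.40201568603516 touches border [169   0] [334 222]
```

Request:
step_arm(
  increments=[
    {"grip":0.42,"delta_pos":[0.001,-0.012,0],"twist":0},
    {"grip":0.42,"delta_pos":[0,0,0.035],"twist":0},
    {"grip":0.42,"delta_pos":[0,0,0.035],"twist":0},
    {"grip":0.59,"delta_pos":[-0.0157,0.011,0.02],"twist":6.9},
    {"grip":0.59,"delta_pos":[-0.0157,0.011,0],"twist":6.9},
    {"grip":0.59,"delta_pos":[-0.0157,0.011,0],"twist":6.9},
    {"grip":0.59,"delta_pos":[-0.0157,0.011,0],"twist":6.9},
    {"grip":0.59,"delta_pos":[-0.0157,0.011,0],"twist":6.9},
    {"grip":0.59,"delta_pos":[-0.0157,0.011,0],"twist":6.9},
    {"grip":0.59,"delta_pos":[-0.0157,0.011,0],"twist":6.9},
  ],
)

```text
clock: 3.5
position: [0.4009, -0.0192, 0.0962]
ee_rot: [0.67, 0.225, 0.67, -0.226]
contact_force: [-0.5, 0.8, 1.1]
width: 0.0505
```

Request:
step_arm(
  increments=[
    {"grip":0.59,"delta_pos":[-0.0157,0.011,0],"twist":6.9},
    {"grip":0.59,"delta_pos":[0,0,0],"twist":6.9},
    {"grip":0.59,"delta_pos":[0,0,0],"twist":6.9},
    {"grip":0.59,"delta_pos":[0,0,0],"twist":6.9},
    {"grip":0.59,"delta_pos":[0,0,0],"twist":6.4},
    {"grip":0.59,"delta_pos":[0,0,0],"twist":0},
  ],
)

```text
clock: 4.0
position: [0.3861, -0.0086, 0.0963]
ee_rot: [0.707, 0.021, 0.707, -0.021]
contact_force: [0.5, -0.1, -0.6]
width: 0.0503
```

```bash
python3 t.py s3 && python3 wt.py w3; python3 -c "
from h import *
s=manip.get_state();q=s['ee_rot'];print(s['position'],Ro.from_quat([q[1],q[2],q[3],q[0]]).as_matrix(),s['qpos'])"
```

```text
tcp dock [-0.2611  0.0204] 0.09628062503884859 [ 0.4649 -0.0519 -0.5961]
scene [[259, 152], [259, 159], [231, 159], [232, 152]] dock lip corners [[-0.22398372063874095, 0.060789072634642206], [-0.19477204294028402, 0.05639914901917331], [-0.20729193376893057, -0.0283792489788588], [-0.23626291251510426, -0.022317235798311987]] mean [-0.2156  0.0166]
side [[308, 203], [325, 207], [313, 231], [297, 226]] dock lip corners [[-0.19260357373513864, -0.026060153150871016], [-0.23594538142804333, -0.02219207436655623], [-0.22566244058766613, 0.07710187258787767], [-0.1865715626168563, 0.07036307449618294]] mean [-0.2102  0.0248]
lip c [-0.2113  0.0168] size [0.089  0.0452] ang 82.29586029052734 touches border [211 232] [315 277]
cells c [-0.1103  0.0104] size [0.112  0.1408] ang 81.95613861083984 touches border [214 290] [321 383]
[ 0.38608005 -0.00837997  0.09618194] [[ 1.36800535e-05  6.39956388e-02  9.97950178e-01]
 [ 3.13021612e-05  9.97950178e-01 -6.39956392e-02]
 [-9.99999999e-01  3.21134611e-05  1.16488101e-05]] [-2.02428761e-01  1.25932565e-01  2.08787088e+00  4.17514713e-05
  9.27782101e-01 -1.70921072e+00]
```

View pics/w3.png

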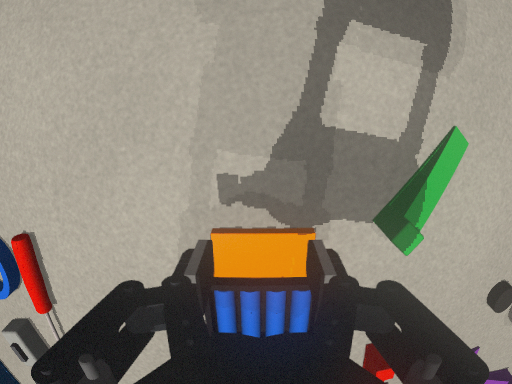

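The lip measures 89 × 45 mm, which is correct. The tray is at yaw −7.7° in the dock frame and the tool is aligned with it. Next I'll descend and push with two fingers.

Request:
step_arm(
  increments=[
    {"grip":0.59,"delta_pos":[0,0.003,-0.035],"twist":0},
    {"grip":0.59,"delta_pos":[0,0,-0.035],"twist":0},
    {"grip":0.59,"delta_pos":[0,0,-0.02],"twist":0},
    {"grip":0.59,"delta_pos":[0.006,-0.0004,0],"twist":0},
    {"grip":0.59,"delta_pos":[0.005,-0.0003,0],"twist":0},
    {"grip":0.59,"delta_pos":[0.004,-0.0002,0],"twist":0},
    {"grip":0.59,"delta_pos":[0.004,-0.0002,0],"twist":0},
    {"grip":0.59,"delta_pos":[0.004,-0.0003,0],"twist":0},
    {"grip":0.59,"delta_pos":[0.004,-0.0002,0],"twist":0},
    {"grip":0.59,"delta_pos":[0.004,-0.0003,0],"twist":0},
  ],
)

```text
clock: 4.98
position: [0.4137, -0.0064, 0.007]
ee_rot: [0.704, 0.022, 0.709, -0.021]
contact_force: [-10.1, 0.2, 12.0]
width: 0.0508
```

Request:
step_arm(
  increments=[
    {"grip":0.59,"delta_pos":[0.004,-0.0002,0],"twist":0},
    {"grip":0.59,"delta_pos":[0.004,-0.0003,0],"twist":0},
    {"grip":0.59,"delta_pos":[0.004,-0.0002,0],"twist":0},
    {"grip":0.59,"delta_pos":[0.004,-0.0002,0],"twist":0},
    {"grip":0.59,"delta_pos":[0.004,-0.0003,0],"twist":0},
    {"grip":0.59,"delta_pos":[0.004,-0.0002,0],"twist":0},
    {"grip":0.59,"delta_pos":[0,0,0],"twist":0},
  ],
)

```text
clock: 5.57
position: [0.44, -0.0081, 0.0072]
ee_rot: [0.706, 0.022, 0.708, -0.021]
contact_force: [-4.3, 0.7, 5.4]
width: 0.0502
```

```bash
python3 t.py s4 && python3 wt.py w4
```

```text
tcp dock [-0.2073  0.017 ] 0.007150873857812941 [-4.2831  0.7023  5.3941]
scene [[259, 160], [259, 168], [231, 168], [231, 160]] dock lip corners [[-0.19067663697761597, 0.055783692435815276], [-0.15858704799787315, 0.05096127703307705], [-0.1708419134313545, -0.03207472756516273], [-0.20316651630371987, -0.028797503667362615]] mean [-0.1808  0.0115]
side [[298, 200], [300, 226], [282, 222]] dock lip corners [[-0.16599831241773955, -0.03108345387603553], [-0.19323898705433915, 0.0682837221137471], [-0.14954006445619636, 0.06637436807697984]] mean [-0.1696  0.0345]
lip c [-0.1766  0.0133] size [0.0688 0.0454] ang 82.19727325439453 touches border [203 270] [316 330]Traceback (most recent call last):
  File "wt.py", line 12, in <module>
    if __name__=='__main__': wt(sys.argv[1])
                             ~~^^^^^^^^^^^^^
  File "wt.py", line 9, in wt
    c=max(cv2.findContours(o,cv2.RETR_EXTERNAL,cv2.CHAIN_APPROX_NONE)[0],key=cv2.contourArea)[:,0]
      ~~~^^^^^^^^^^^^^^^^^^^^^^^^^^^^^^^^^^^^^^^^^^^^^^^^^^^^^^^^^^^^^^^^^^^^^^^^^^^^^^^^^^^^
ValueError: max() iterable argument is empty
```

Request:
step_arm(
  increments=[
    {"grip":0.59,"delta_pos":[0.0042,-0.0011,0],"twist":0.64},
    {"grip":0.59,"delta_pos":[0.0042,-0.0011,0],"twist":0.64},
    {"grip":0.59,"delta_pos":[0.0042,-0.0011,0],"twist":0.64},
    {"grip":0.59,"delta_pos":[0.0042,-0.0011,0],"twist":0.64},
    {"grip":0.59,"delta_pos":[0.0042,-0.0011,0],"twist":0.64},
    {"grip":0.59,"delta_pos":[0.0042,-0.0011,0],"twist":0.64},
    {"grip":0.59,"delta_pos":[0.0042,-0.0011,0],"twist":0.64},
    {"grip":0.59,"delta_pos":[0.0042,-0.0011,0],"twist":0.64},
    {"grip":0.59,"delta_pos":[0,0,0],"twist":0},
  ],
)

```text
clock: 6.47
position: [0.4742, -0.017, 0.0072]
ee_rot: [0.707, -0.01, 0.707, 0.01]
contact_force: [-3.9, 1.2, 3.6]
width: 0.0505
```

```bash
sed -i "s/('cells',[^)]*),\.022)/('x',H>300,0)/; s/        c=max/        if n=='x': continue\n        c=max/" wt.py; sed -n 5,14p wt.py; python3 t.py s5 && python3 wt.py w5
```

```text
s=manip.get_state();w=shot('wrist',fn)
    hsv=cv2.cvtColor(w['img'],cv2.COLOR_RGB2HSV);H,S,V=[hsv[:,:,i].astype(int) for i in range(3)]
    for n,m,z in(('lip',(H>8)&(H<30)&(S>170)&(V>120),.012),('cells',(H>105)&(H<125)&(S>130),.022)):
        o=np.uint8(m)*255;o=cv2.morphologyEx(o,cv2.MORPH_CLOSE,np.ones((25,25)) if n=='cells' else np.ones((3,3)))
        if n=='x': continue
        c=max(cv2.findContours(o,cv2.RETR_EXTERNAL,cv2.CHAIN_APPROX_NONE)[0],key=cv2.contourArea)[:,0]
        P=np.array([Rd@(wz(w,s,*q,z)[:2]-D) for q in c],np.float32)
        r=cv2.minAreaRect(P);print(n,'c',np.array(r[0]),'size',np.array(r[1]),'ang',r[2],'touches border',c.min(0),c.max(0))
if __name__=='__main__': wt(sys.argv[1])
tcp dock [-0.1739  0.0056] 0.007226096153416697 [-3.9477  1.1731  3.6323]
scene [[258, 169], [258, 176], [229, 178], [229, 170]] dock lip corners [[-0.15509469645662066, 0.04741261989202341], [-0.12807890150543147, 0.043400183060191284], [-0.1329163951017838, -0.041806516205054295], [-0.16381602600284872, -0.03878088770504202]] mean [-0.145   0.0026]
side [[287, 196], [288, 222], [273, 219], [280, 197]] dock lip corners [[-0.1354212464609358, -0.0396970567728845], [-0.1630286789357161, 0.062167572490218904], [-0.1263024242924321, 0.06173050241940807], [-0.11950928509854239, -0.030152974324840216]] mean [-0.1361  0.0135]
lip c [-0.1428  0.0045] size [0.0688 0.0454] ang 87.4866714477539 touches border [203 270] [316 329]
cells c [-0.0388 -0.2025] size [0.     0.0183] ang 58.125946044921875 touches border [ 45 375] [ 45 383]
```

Request:
step_arm(
  increments=[
    {"grip":0.59,"delta_pos":[0.0041,-0.0007,0],"twist":0.63},
    {"grip":0.59,"delta_pos":[0.0041,-0.0007,0],"twist":0.63},
    {"grip":0.59,"delta_pos":[0.0041,-0.0007,0],"twist":0.63},
    {"grip":0.59,"delta_pos":[0.0041,-0.0007,0],"twist":0.63},
    {"grip":0.59,"delta_pos":[0.004,0.0003,0],"twist":0},
    {"grip":0.59,"delta_pos":[0.004,0.0003,0],"twist":0},
    {"grip":0.59,"delta_pos":[0.004,0.0003,0],"twist":0},
    {"grip":0.59,"delta_pos":[0.004,0.0003,0],"twist":0},
    {"grip":0.59,"delta_pos":[0,0,0],"twist":0},
  ],
)

```text
clock: 7.37
position: [0.5062, -0.0186, 0.0071]
ee_rot: [0.706, -0.026, 0.707, 0.026]
contact_force: [-4.6, 0.3, 7.2]
width: 0.0503
```

```bash
python3 t.py s6 && python3 wt.py w6|head -1
```

```text
tcp dock [-0.1421  0.0017] 0.007112913827662652 [-4.6347  0.3476  7.222 ]
scene [[258, 176], [259, 184], [230, 188], [230, 178]] dock lip corners [[-0.12807890150543147, 0.043400183060191284], [-0.09780274746654793, 0.041826627558072114], [-0.09539302604478976, -0.04260311757538407], [-0.1324886828759856, -0.03890649981980105]] mean [-0.1134  0.0009]
side [[269, 193], [275, 194], [277, 218], [259, 212]] dock lip corners [[-0.08805693534220807, -0.038836200873154245], [-0.10394414702279088, -0.039124954147137424], [-0.13438638107563405, 0.05519907456856505], [-0.08667234798024177, 0.04551837413872973]] mean [-0.1033  0.0057]
lip c [-0.1111  0.002 ] size [0.0688 0.0453] ang 89.95654296875 touches border [203 270] [316 330]
```

Request:
step_arm(
  increments=[
    {"grip":0.59,"delta_pos":[0.004,0.0003,0],"twist":0},
    {"grip":0.59,"delta_pos":[0.004,0.0003,0],"twist":0},
    {"grip":0.59,"delta_pos":[0.004,0.0003,0],"twist":0},
    {"grip":0.59,"delta_pos":[0.004,0.0003,0],"twist":0},
    {"grip":0.59,"delta_pos":[0.004,0.0003,0],"twist":0},
    {"grip":0.59,"delta_pos":[0.004,0.0003,0],"twist":0},
  ],
)

```text
clock: 8.02
position: [0.5288, -0.017, 0.0071]
ee_rot: [0.705, -0.026, 0.708, 0.026]
contact_force: [-7.0, -1.7, 8.3]
width: 0.0504
```

Request:
step_arm(
  increments=[
    {"grip":0.59,"delta_pos":[0.004,0.0003,0],"twist":0},
    {"grip":0.59,"delta_pos":[0.004,0.0003,0],"twist":0},
    {"grip":0.59,"delta_pos":[0.004,0.0003,0],"twist":0},
    {"grip":0.59,"delta_pos":[0.004,0.0003,0],"twist":0},
    {"grip":0.59,"delta_pos":[0.004,0.0003,0],"twist":0},
    {"grip":0.59,"delta_pos":[0.004,0.0003,0],"twist":0},
  ],
)

```text
clock: 8.52
position: [0.553, -0.0153, 0.0071]
ee_rot: [0.705, -0.026, 0.708, 0.026]
contact_force: [-6.6, -1.7, 7.2]
width: 0.0507
```

```bash
python3 t.py s7 && python3 wt.py w7|head -1
```

```text
tcp dock [-0.0952  0.0015] 0.007103455118356739 [-6.617  -1.7074  7.2234]
scene [[262, 197], [231, 200], [230, 191], [260, 188]] dock lip corners [[-0.050255354131428696, 0.04320822267510638], [-0.052556483459611274, -0.04406707405726337], [-0.08457841330043468, -0.04368080410004801], [-0.08285274947368083, 0.042478209601458844]] mean [-0.0676 -0.0005]
side [[254, 190], [257, 215], [241, 212]] dock lip corners [[-0.04722080698540276, -0.04027731334352953], [-0.08550188311218423, 0.05827332396657718], [-0.045005494426415465, 0.05851442578816397]] mean [-0.0592  0.0255]
lip c [-0.0626  0.0018] size [0.0688 0.0454] ang 89.93827056884766 touches border [203 270] [316 330]Traceback (most recent call last):
  File "wt.py", line 13, in <module>
    if __name__=='__main__': wt(sys.argv[1])
                             ~~^^^^^^^^^^^^^
  File "wt.py", line 10, in wt
    c=max(cv2.findContours(o,cv2.RETR_EXTERNAL,cv2.CHAIN_APPROX_NONE)[0],key=cv2.contourArea)[:,0]
      ~~~^^^^^^^^^^^^^^^^^^^^^^^^^^^^^^^^^^^^^^^^^^^^^^^^^^^^^^^^^^^^^^^^^^^^^^^^^^^^^^^^^^^^
ValueError: max() iterable argument is empty
```

Request:
step_arm(
  increments=[
    {"grip":0.59,"delta_pos":[0.004,0.0003,0],"twist":0},
    {"grip":0.59,"delta_pos":[0.004,0.0003,0],"twist":0},
    {"grip":0.59,"delta_pos":[0.004,0.0003,0],"twist":0},
    {"grip":0.59,"delta_pos":[0.004,0.0003,0],"twist":0},
    {"grip":0.59,"delta_pos":[0.004,0.0003,0],"twist":0},
    {"grip":0.59,"delta_pos":[0.004,0.0003,0],"twist":0},
  ],
)

```text
clock: 9.17
position: [0.5772, -0.0136, 0.0071]
ee_rot: [0.705, -0.026, 0.708, 0.025]
contact_force: [-6.9, -2.7, 6.7]
width: 0.0503
```

Request:
step_arm(
  increments=[
    {"grip":0.59,"delta_pos":[0.004,0.0003,0],"twist":0},
    {"grip":0.59,"delta_pos":[0.004,0.0003,0],"twist":0},
    {"grip":0.59,"delta_pos":[0.004,0.0003,0],"twist":0},
    {"grip":0.59,"delta_pos":[0.003,0.0002,0],"twist":0},
    {"grip":0.59,"delta_pos":[0.003,0.0002,0],"twist":0},
    {"grip":0.59,"delta_pos":[0.002,0.0001,0],"twist":0},
  ],
)

```text
clock: 9.67
position: [0.5979, -0.0121, 0.0072]
ee_rot: [0.706, -0.026, 0.707, 0.025]
contact_force: [-5.4, -1.0, 7.4]
width: 0.0507
```

Request:
step_arm(
  increments=[
    {"grip":0.59,"delta_pos":[0.002,0.0002,0],"twist":0},
    {"grip":0.59,"delta_pos":[0.001,0.0001,0],"twist":0},
    {"grip":0.59,"delta_pos":[0.001,0.0001,0],"twist":0},
  ],
)

```text
clock: 9.92
position: [0.6016, -0.0116, 0.0072]
ee_rot: [0.706, -0.026, 0.708, 0.026]
contact_force: [-5.3, -1.6, 6.7]
width: 0.0504
```

```bash
python3 t.py s8 ; python3 wt.py w8 2>/dev/null|head -1
```

```text
tcp dock [-0.0464  0.0017] 0.007157245894563888 [-5.2502 -1.6362  6.7085]
scene [[263, 202], [232, 206], [234, 204], [261, 201]] dock lip corners [[-0.03272855975426205, 0.04329604916106808], [-0.03174809056206409, -0.04340670636646892], [-0.03768394153747223, -0.03722987918621371], [-0.036935006419924296, 0.038315842132958904]] mean [-0.0348  0.0002]
side [[240, 206], [240, 209]] dock lip corners [[-0.034867199650804266, 0.036220972402549276], [-0.03881424520447097, 0.04783247069623052]] mean [-0.0368  0.042 ]
lip c [-0.0154  0.0021] size [0.0688 0.0449] ang 89.68045806884766 touches border [203 270] [316 329]
```

Request:
step_arm(
  increments=[
    {"grip":0.59,"delta_pos":[0.0015,0.0001,0],"twist":0},
    {"grip":0.59,"delta_pos":[0.0015,0.0001,0],"twist":0},
    {"grip":0.59,"delta_pos":[0.001,0.0001,0],"twist":0},
  ],
)

```text
clock: 10.32
position: [0.6056, -0.0113, 0.0072]
ee_rot: [0.706, -0.026, 0.707, 0.026]
contact_force: [-5.9, -0.7, 6.5]
width: 0.0502
```

Request:
step_arm(
  increments=[
    {"grip":0.59,"delta_pos":[0.001,0.0001,0],"twist":0},
    {"grip":0.59,"delta_pos":[0.001,0,0],"twist":0},
  ],
)

```text
clock: 10.48
position: [0.6072, -0.0111, 0.0071]
ee_rot: [0.705, -0.026, 0.708, 0.026]
contact_force: [-7.9, -0.7, 7.3]
width: 0.05
```

Request:
step_arm(
  increments=[
    {"grip":0.59,"delta_pos":[0.001,0.0001,0],"twist":0},
    {"grip":0.59,"delta_pos":[0.001,0,0],"twist":0},
  ],
)

```text
clock: 10.65
position: [0.6073, -0.0111, 0.0071]
ee_rot: [0.704, -0.026, 0.709, 0.026]
contact_force: [-11.1, -1.5, 10.4]
width: 0.0505
```

Request:
step_arm(
  increments=[
    {"grip":0.59,"delta_pos":[0.001,0.0001,0],"twist":0},
    {"grip":0.59,"delta_pos":[0,0,0],"twist":0},
  ],
)

```text
clock: 10.82
position: [0.6074, -0.0111, 0.0071]
ee_rot: [0.703, -0.026, 0.71, 0.026]
contact_force: [-11.5, -2.0, 10.6]
width: 0.05
```

The force rose while the position held at TCP dock x of about −0.041, so the tray is against the stop. I'll hold briefly, back off, lift, and check.

Request:
step_arm(
  increments=[
    {"grip":0.59,"delta_pos":[0,0,0],"twist":0},
    {"grip":0.59,"delta_pos":[0,0,0],"twist":0},
    {"grip":0.59,"delta_pos":[-0.008,-0.0006,0],"twist":0},
    {"grip":0.59,"delta_pos":[-0.03,-0.002,0],"twist":0},
    {"grip":0.59,"delta_pos":[-0.01,0,0.035],"twist":0},
    {"grip":0.59,"delta_pos":[0,0,0.04],"twist":0},
    {"grip":0.59,"delta_pos":[0,0,0.04],"twist":0},
    {"grip":0.59,"delta_pos":[0,0,0],"twist":0},
  ],
)

```text
clock: 11.48
position: [0.5705, -0.0143, 0.13]
ee_rot: [0.713, -0.027, 0.7, 0.024]
contact_force: [1.3, -0.7, 0.2]
width: 0.0504
```

```bash
cat > wg.py <<'E'
import sys
from t import *
s=manip.get_state();w=shot('wrist',sys.argv[1]);np.save('pics/'+sys.argv[1]+'s.npy',s,allow_pickle=True)
print('tcp',s['position'],Rd@(s['position'][:2]-D))
hsv=cv2.cvtColor(w['img'],cv2.COLOR_RGB2HSV);H,S,V=[hsv[:,:,i].astype(int) for i in range(3)]
for n,m,z in(('lip',(H>8)&(H<30)&(S>170)&(V>100),.012),('red',((H<6)|(H>174))&(S>150)&(V>60),.045)):
    for c in cv2.findContours(np.uint8(m)*255,cv2.RETR_EXTERNAL,cv2.CHAIN_APPROX_NONE)[0]:
        if cv2.contourArea(c)<60: continue
        p=cv2.approxPolyDP(cv2.convexHull(c),2.5,True)[:,0]
        print(n,cv2.contourArea(c),p.tolist(),[(Rd@(wz(w,s,*q,z)[:2]-D)).round(4).tolist() for q in p])
E
python3 wg.py w9; python3 t.py s9
```

```text
tcp [ 0.5705 -0.0143  0.13  ] [-0.0776  0.0013]
lip 95.0 [[165, 361], [153, 370], [149, 369], [151, 361]] [[0.1722, -0.1302], [0.1985, -0.1544], [0.1974, -0.1605], [0.1765, -0.1522]]
lip 3348.5 [[305, 232], [303, 269], [217, 269], [215, 232], [240, 229]] [[-0.0322, 0.0454], [0.0109, 0.0461], [0.0109, -0.0432], [-0.0322, -0.0424], [-0.0357, -0.0178]]
red 935.5 [[413, 216], [411, 235], [395, 258], [374, 262], [379, 244], [393, 218]] [[-0.0614, 0.1406], [-0.0421, 0.1426], [-0.0181, 0.1303], [-0.0151, 0.1086], [-0.0343, 0.1102], [-0.0599, 0.1199]]
red 1691.5 [[30, 30], [35, 41], [29, 117], [13, 121], [11, 71], [15, 37], [18, 31]] [[-0.244, -0.2119], [-0.231, -0.2044], [-0.1596, -0.2162], [-0.1587, -0.241], [-0.2089, -0.2395], [-0.2425, -0.2338], [-0.2476, -0.2295]]
tcp dock [-0.0793  0.0016] 0.12677700924443086 [ 0.3639 -0.2935 -0.3756]Traceback (most recent call last):
  File "t.py", line 17, in <module>
    tray(sys.argv[1])
    ~~~~^^^^^^^^^^^^^
  File "t.py", line 13, in tray
    p=quad(o);P=np.array([(onz(d,*q,.012)[:2]-D)@Rd.T for q in p]);
  File "h.py", line 22, in quad
    c=max(cv2.findContours(m,cv2.RETR_EXTERNAL,cv2.CHAIN_APPROX_NONE)[0],key=cv2.contourArea)
ValueError: max() iterable argument is empty
```

View pics/w9.png

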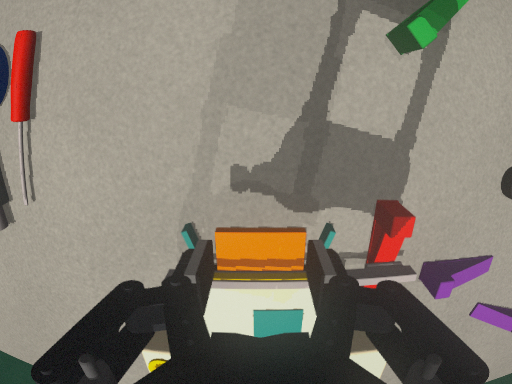

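The tray lip's front edge sits at dock x = −0.032, y ≈ 0.001, so it is home, and the gate is still up. The wedge grip block is at about dock (−0.050, 0.1305). Moving to the grasp.

Request:
step_arm(
  increments=[
    {"grip":0.59,"delta_pos":[0.0045,0.033,0],"twist":0},
    {"grip":0.59,"delta_pos":[0.0045,0.033,0],"twist":0},
    {"grip":0.59,"delta_pos":[0.0045,0.033,0],"twist":0},
    {"grip":0.59,"delta_pos":[0.0045,0.032,0],"twist":0},
    {"grip":0.59,"delta_pos":[0,0,-0.03],"twist":0},
    {"grip":0.59,"delta_pos":[0,0,-0.02],"twist":0},
    {"grip":0.59,"delta_pos":[0,0,0],"twist":0},
  ],
)

```text
clock: 12.22
position: [0.5776, 0.118, 0.0653]
ee_rot: [0.703, -0.026, 0.711, 0.026]
contact_force: [-0.7, 0.1, -0.4]
width: 0.0503
```

```bash
python3 wg.py w10
```

```text
tcp [0.5776 0.118  0.0653] [-0.0609  0.1327]
lip 3704.5 [[61, 244], [73, 240], [152, 245], [156, 284], [147, 288], [111, 291], [73, 286]] [[-0.0321, -0.0421], [-0.037, -0.0266], [-0.0367, 0.0497], [-0.0001, 0.0472], [0.0048, 0.0381], [0.0121, 0.0009], [0.0122, -0.0423]]
red 144.0 [[269, 331], [244, 333], [243, 328], [268, 327]] [[0.0168, 0.14], [0.019, 0.1216], [0.0138, 0.121], [0.0127, 0.1392]]
red 2303.0 [[272, 217], [277, 236], [272, 295], [242, 295], [240, 237], [251, 226]] [[-0.0738, 0.1405], [-0.0613, 0.1437], [-0.017, 0.1415], [-0.0169, 0.1213], [-0.0607, 0.1212], [-0.068, 0.128]]
```

View pics/w10.png

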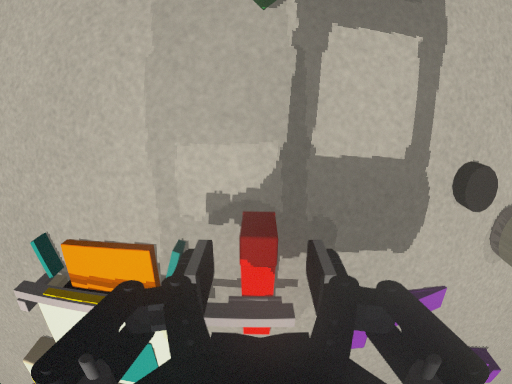

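Request:
step_arm(
  increments=[
    {"grip":0.59,"delta_pos":[0.011,0.0008,0],"twist":0},
    {"grip":0.59,"delta_pos":[0,0,-0.02],"twist":0},
    {"grip":0.59,"delta_pos":[0,0,-0.02],"twist":0},
    {"grip":0.59,"delta_pos":[0,0,-0.012],"twist":0},
    {"grip":0.59,"delta_pos":[0,0,0],"twist":0},
  ],
)

```text
clock: 12.68
position: [0.5915, 0.1176, 0.0171]
ee_rot: [0.705, -0.025, 0.708, 0.025]
contact_force: [-0.9, -0.4, -1.0]
width: 0.05
```

Request:
step_arm(
  increments=[
    {"grip":0.1,"delta_pos":[0,0,0],"twist":0},
    {"grip":0.1,"delta_pos":[0,0,0],"twist":0},
    {"grip":0.1,"delta_pos":[0,0,0],"twist":0},
    {"grip":0.1,"delta_pos":[0,0,0],"twist":0},
    {"grip":0.1,"delta_pos":[0,0,0],"twist":0},
    {"grip":0.1,"delta_pos":[0,0,0],"twist":0},
  ],
  force=70,
)

```text
clock: 13.18
position: [0.5942, 0.118, 0.0206]
ee_rot: [0.708, -0.026, 0.706, 0.025]
contact_force: [0.1, -3.0, 5.0]
width: 0.0227
```

Request:
step_arm(
  increments=[
    {"grip":0.1,"delta_pos":[-0.004,-0.0003,0],"twist":0},
    {"grip":0.1,"delta_pos":[-0.004,-0.0003,0],"twist":0},
    {"grip":0.1,"delta_pos":[-0.004,-0.0003,0],"twist":0},
    {"grip":0.1,"delta_pos":[-0.004,-0.0003,0],"twist":0},
    {"grip":0.1,"delta_pos":[-0.004,-0.0003,0],"twist":0},
    {"grip":0.1,"delta_pos":[-0.004,-0.0003,0],"twist":0},
  ],
)

```text
clock: 13.68
position: [0.5735, 0.1171, 0.0207]
ee_rot: [0.71, -0.025, 0.703, 0.026]
contact_force: [9.8, 0.5, 6.3]
width: 0.0222
```

```bash
python3 wg.py w11
```

```text
tcp [0.5735 0.1171 0.0207] [-0.065  0.132]
lip 3818.5 [[133, 294], [88, 324], [51, 316], [34, 273], [42, 266], [135, 277]] [[-0.0248, 0.0468], [0.012, -0.0032], [0.0117, -0.043], [-0.0317, -0.0426], [-0.0395, -0.0301], [-0.0392, 0.0516]]
red 4697.5 [[280, 212], [286, 251], [276, 330], [241, 331], [234, 253], [237, 237], [248, 223], [270, 212]] [[-0.0984, 0.1412], [-0.0794, 0.1444], [-0.0298, 0.1412], [-0.029, 0.1224], [-0.0784, 0.1209], [-0.0865, 0.1225], [-0.0933, 0.1275], [-0.0984, 0.137]]
```

Request:
step_arm(
  increments=[
    {"grip":0.1,"delta_pos":[-0.005,-0.0004,0],"twist":0},
    {"grip":0.1,"delta_pos":[-0.005,-0.0004,0],"twist":0},
    {"grip":0.1,"delta_pos":[-0.005,-0.0004,0],"twist":0},
    {"grip":0.1,"delta_pos":[-0.005,-0.0004,0],"twist":0},
    {"grip":0.1,"delta_pos":[-0.005,-0.0004,0],"twist":0},
    {"grip":0.1,"delta_pos":[-0.005,-0.0004,0],"twist":0},
    {"grip":0.1,"delta_pos":[-0.005,-0.0004,0],"twist":0},
    {"grip":0.1,"delta_pos":[-0.005,-0.0004,0],"twist":0},
    {"grip":0.1,"delta_pos":[-0.005,-0.0004,0],"twist":0},
    {"grip":0.1,"delta_pos":[-0.005,-0.0004,0],"twist":0},
  ],
)

```text
clock: 14.57
position: [0.5219, 0.1129, 0.0207]
ee_rot: [0.709, -0.025, 0.704, 0.026]
contact_force: [3.6, 0.8, 5.5]
width: 0.0228
```

Request:
step_arm(
  increments=[
    {"grip":0.1,"delta_pos":[-0.005,-0.0004,0],"twist":0},
    {"grip":0.1,"delta_pos":[-0.005,-0.0004,0],"twist":0},
    {"grip":0.1,"delta_pos":[-0.005,-0.0004,0],"twist":0},
    {"grip":0.1,"delta_pos":[-0.005,-0.0004,0],"twist":0},
    {"grip":0.1,"delta_pos":[-0.005,-0.0004,0],"twist":0},
    {"grip":0.1,"delta_pos":[-0.005,-0.0004,0],"twist":0},
    {"grip":0.1,"delta_pos":[0,0,0],"twist":0},
  ],
)

```text
clock: 15.15
position: [0.4908, 0.1105, 0.0206]
ee_rot: [0.709, -0.025, 0.705, 0.026]
contact_force: [1.9, 0.2, 7.6]
width: 0.0226
```

```bash
python3 wg.py w12; python3 -c "
from h import *
a=shot('scene','s12')['img'][145:270,190:330];b=shot('side','d12')['img'][140:250,170:320]
cv2.imwrite('pics/c12.png',np.hstack([cv2.resize(a,(390,350),interpolation=2),cv2.resize(b,(400,350),interpolation=2)])[:,:,::-1])"
```

```text
tcp [0.4908 0.1105 0.0206] [-0.148   0.1315]
lip 94.5 [[155, 362], [155, 368], [135, 382]] [[-0.0372, 0.0478], [-0.0288, 0.0459], [-0.002, 0.0201]]
red 4974.5 [[280, 212], [286, 251], [276, 333], [263, 337], [241, 334], [234, 255], [238, 230], [252, 218]] [[-0.1812, 0.1407], [-0.1622, 0.1439], [-0.1105, 0.1407], [-0.1075, 0.1337], [-0.1098, 0.1218], [-0.1602, 0.1203], [-0.1728, 0.1226], [-0.1785, 0.1287]]
```

View pics/c12.png

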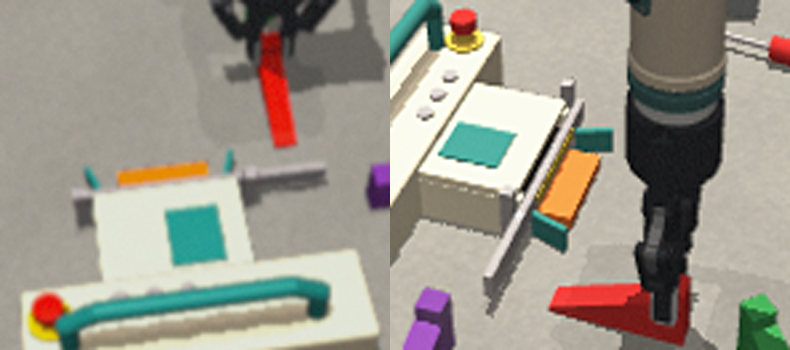

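The wedge is clear, with its tip about 41 mm in front of the gate. The gate has dropped below the post tops and the tray lip is in place. Releasing and lifting.

Request:
step_arm(
  increments=[
    {"grip":0.5,"delta_pos":[0,0,0],"twist":0},
    {"grip":0.5,"delta_pos":[0,0,0],"twist":0},
    {"grip":0.5,"delta_pos":[0,0,0],"twist":0},
    {"grip":0.5,"delta_pos":[0,0,0],"twist":0},
    {"grip":0.5,"delta_pos":[0,0,0.02],"twist":0},
    {"grip":0.5,"delta_pos":[0,0,0.03],"twist":0},
    {"grip":0.5,"delta_pos":[0,0,0.04],"twist":0},
    {"grip":0.5,"delta_pos":[0,0,0.04],"twist":0},
    {"grip":0.5,"delta_pos":[0,0,0.03],"twist":0},
    {"grip":0.5,"delta_pos":[0,0,0],"twist":0},
  ],
)

```text
clock: 16.13
position: [0.4929, 0.1105, 0.1854]
ee_rot: [0.711, -0.025, 0.702, 0.026]
contact_force: [0.5, 0.6, 0.0]
width: 0.0426
```

```bash
python3 wg.py w13; python3 -c "
from t import *
a=shot('scene','s13');b=shot('side','d13')
# gate-top end: solve height from pixel in side view prediction
for h in(.032,.05): 
  P=[np.r_[D+Rd.T@np.array([x,y]),h] for x,y in((0,.158),(8e-3,.158),(0,.1))]
  print(h,'scene',proj(a,P).round(1).tolist(),'side',proj(b,P).round(1).tolist())
A=a['img'][130:270,110:330];B=b['img'][120:260,120:360]
cv2.imwrite('pics/c13.png',np.vstack([cv2.resize(A,(440,280),interpolation=2),cv2.resize(B,(440,257),interpolation=2)])[:,:,::-1])"
```

```text
tcp [0.4929 0.1105 0.1854] [-0.1459  0.1314]
lip 1131.5 [[128, 260], [131, 256], [186, 259], [181, 273], [170, 282], [133, 279]] [[-0.0304, -0.0426], [-0.037, -0.0367], [-0.0365, 0.0395], [-0.0149, 0.0302], [0.0006, 0.0128], [0.0, -0.0416]]
red 1788.5 [[271, 163], [267, 250], [249, 250], [248, 164]] [[-0.1647, 0.143], [-0.0693, 0.1398], [-0.0693, 0.1203], [-0.1637, 0.1207]]
0.032 scene [[306.8, 202.4], [307.5, 204.7], [285.8, 204.9]] side [[207.8, 227.0], [204.5, 226.4], [217.1, 212.0]]
0.05 scene [[307.5, 198.4], [308.2, 200.8], [286.2, 201.0]] side [[207.3, 220.8], [204.0, 220.1], [216.7, 205.9]]
```

View pics/c13.png

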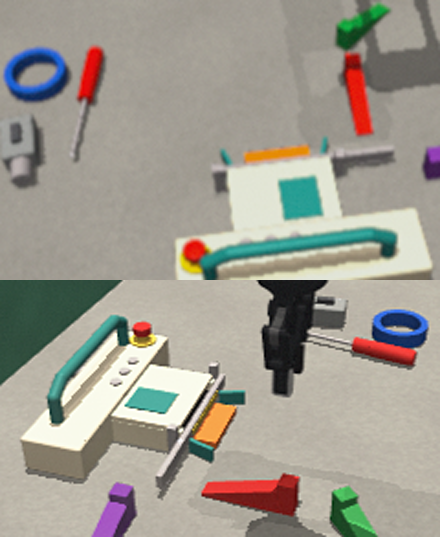

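```bash
python3 -c "
from h import *
print(manip.sign_off(), manip.get_state()['clock'])"
```

```text
the job is handed in; nothing more can be done
the job is handed in; nothing more can be done
```

The tray is home in the bay, the gate has dropped shut in front of it, and the job was handed in after about 16 s of robot time. The sign-off gave no verdict.

- **How it was done:** I straightened the tray with a side push, then slid it along the bench with two fingers on the lip until it reached the back stop. At the stop the force rose to about 11 N and it stopped moving. I then gripped the red wedge, drew it about 100 mm straight out, released it and lifted the arm clear.
- **Tray:** with the gate still up on the wedge, the lip's front edge measured 32 mm in front of the gate plane, as it should when home. It was about 1–2 mm off the middle and within about 0.3° of straight. After the wedge came out the lip's front edge read 30 to 37 mm. That reading is less certain, because the gate's yellow stripe got into the colour mask.
- **Gate:** in the side view its end lies at row 227 or so, where a fully shut gate should be; a raised gate would show at 221.
- **Wedge:** it lies flat on the bench with its tip about 41 mm in front of the gate plane. The robot touches nothing (contact force about 0).
- **Bystanders:** the tape, driver and connector look unmoved in the last pictures. I didn't measure any bystander's position, and the handswitch, cleaner and foot weren't in the last crops.
- **Disagreements:** during the slide, the side camera's lip position differed from the other cameras by up to about 10 mm or more, because the fingers hid part of the lip. I used the wrist and scene views there.

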